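Clamp the fat marker in the nib-changing jig

TASK

Get the fat layout marker ready for a nib change: lay it, without dropping it, down in the two V-blocks of the small metal jig so that it sticks out about equally at both ends, while the strap is still swung open. Then swing the jig's strap across over the marker until it is fully closed against its stop, and let go.

Things in the scene. Friction and masses are not known exactly. Their poses are not given: they have to be found in the camera images.
- marker: Fat marker lying on the table: plain cylinder, 24 mm diameter, 150 mm long, about 50 g, white barrel, black cap at each end, both ends alike. Origin at its centre on its axis, 12 mm up at the start; x runs along it (y, z turn as it rolls). Two slim markers of the same look and length but 14 mm diameter lie beside it, at least 35 mm off at its middle: not wanted.
- jig: Fixed jig: steel base 130 (x) by 160 mm, 10 thick; two aluminium V-blocks 18 mm thick at x = -42 and +42, gap of 66 mm between them open down to the base. 90 degree Vs along x, mouth 60 wide, tops 58 high, 72 wide overall. Origin on the table under the Vs' centre line, midway; z up. Seated, the fat marker's axis is at y 0, z 45. Strap pivot post at x 0, y -70, 72 high.
- strap (a joint): Angle of the flat strap on its upright pivot (jig x 0, y -70 mm). 0 = closed at its stop, pointing along jig +y, over the marker midway; grows anticlockwise from above, free end going to jig -x, up to 1.9; starts 1.35 to 1.8, clear of the Vs. Swings level, 1 N at the knob moves it, stays where left. 20 wide, 120 long, 60 to 67 mm above the table: 3 mm over the marker.
- knob (a point): Middle of the upright round black knob on the strap, 95 mm from the pivot: 16 mm diameter, 32 mm tall, from 67 to 99 mm above the table; this point is on its axis, 83 mm up, and moves with the strap. A rest pin 58 mm high stands under the strap's free end when closed.
Things that resemble listed ones, but are neither listed nor needed, are in the scene too. What is shaped like the jig but pink is not meant.

How it is judged:
On the way:
1. the fat marker lies in both Vs, about midway, while the strap is still open (x of marker in the frame of jig between -0.02 and 0.02 m and y of marker in the frame of jig between -0.006 and 0.006 m and z of marker in the frame of jig between 0.038 and 0.051 m and angle between the x axis of marker and the x axis of jig, either way round below 0.12 rad and value of joint strap above 0.9 rad), for 0.2 s.
At the end, for the whole second after the job is handed in: The fat marker is at rest in both Vs: its centre within 20 mm of midway along the jig, within 6 mm of the Vs' centre line and 38 to 51 mm above the work surface, its axis within 7 degrees of the jig's x; the strap is within 0.15 rad of its closed stop (x of marker in the frame of jig between -0.02 and 0.02 m and y of marker in the frame of jig between -0.006 and 0.006 m and z of marker in the frame of jig between 0.038 and 0.051 m and angle between the x axis of marker and the x axis of jig, either way round below 0.12 rad and value of joint strap below 0.15 rad and linear speed of marker below 0.02 m/s); the robot touches nothing.
It fails at once if the marker is dropped (falls freely faster than 0.7 m/s, about 25 mm) (contact force between the fingers and marker below 0.02 N and linear speed of marker above 0.7 m/s).
It also fails if it takes over 48 s, if anything falls off the work surface, if the arm or the gripper's body presses on something with over 40 N, if the wrist force passes 120 N, or if a joint passes its speed limit or range.

ROBOT

A 6-joint arm with a two-finger parallel gripper is mounted at the origin on the work surface. World frame = base frame: x ahead of the robot, y to its left, z up, the work surface at z = 0. Lengths are in m, angles in rad, forces in N, time in s.
With the tool pointing down it reaches from about 0.275 to 0.825 m from the base axis. Payload 5.2 kg.
Tool frame: the origin (TCP) lies at the very end of the fingers, on their centre line; the grasp point (between the pads) lies 19 mm behind it (bot.grip_depth is the distance from the TCP to the grasp point, in m); z points along the fingers, x is the direction in which the jaws open and shut, and the axes are right-handed (so a half turn about z gives the same grasp; the last joint's range is limited). The gripper opens to 93 mm and grips with 3 to 60 N. Pads are 15 mm wide; open, the fingers measure 128 mm over their backs; the gripper's body (75 mm by 188 mm) begins 65 mm behind the grasp point.
Start: joints at [0.903, 0.259, 1.535, -0, 1.348, -0.203], TCP at [0.247, 0.492, 0.219] pointing down, gripper open.
Joint ranges: [-3.14, 3.14], [-0.91, 2.08], [0.19, 2.58], [-1.22, 4.36], [0.22, 2.71], [-3.12, 3.12]. Speed limits (rad/s): [2.57, 2.57, 3.14, 3.14, 3.14, 3.14].

INTERFACE

Orientations are given as [roll, pitch, yaw] about the fixed x, y, z axes, in that order (R = Rz(yaw) Ry(pitch) Rx(roll)).
In Python, from rig import bot gives the robot as it stands.
- The arm moves only by the tool play_rows, never from a script. Its argument "increments" is a list that holds one entry, the list of rows, each a list of 6 numbers: the shift along the world's x, y, z in cm, then the turn, a rotation vector about the world's x, y, z in degrees. In form: [[[x, y, z, wx, wy, wz], ...]]. A call has 1 to 12 rows; each row is the pose to reach, as a shift and turn from the pose commanded when the call began; what a row does not reach only later rows make up. A row lasts 1/8 s, in which the tool goes at most 62.5 mm and 10.7 degrees, less where a joint would pass 70% of its speed; a pose out of reach is approached as far as the arm can. A call with a gripper value outside its range is refused whole. "fingers" is the opening, from 0 (shut) to 1 (fully open), set as the call begins (left out, the last holds). The fingers move at their own pace and stop on an object; the grip force is fixed at half the most. Time passes only in rows, so rows that repeat a pose let the fingers close. It gives the time, the measured TCP pose, the force and the opening at its end, in the units of the state.
- bot.state(): the state, without advancing time (a new reading comes with each control period).
- bot.snapshot(name): name is "side" or "top" or "wrist"; returns (picture, depth): 400x640x3 uint8, red, green, blue; 400x640 float32, m along the optical axis (not along the pixel's ray), 0 where there is no reading.
- bot.get_calibration(name): a dict with "fx", "fy", "cx", "cy" (pixels), "k1" (the pictures are not rectified: a ray, as slopes to the right and down, at radius r is drawn at 1 + k1 r^2 times it, then the intrinsics apply), "xyz" and "rotation" of the camera in the world. Camera axes: x right, y up, looking along -z (the intrinsics and any distortion apply to the point x, -y, -z); pixel columns grow to the right and rows downward; lengths in m; the calibration is good to about 2 mm. A picture is of the moment at which its call begins: read the wrist's pose just before it. get_calibration takes no time and is no camera call; for the wrist camera it gives the pose at the moment of the call.
- bot.finish_job(): hands the job in, once; it reports no verdict.
The state is a dict: "t": time; "joint_positions": joint angles; "joint_vel": joint speeds; "effort": joint torques, N m; "tool_pos": TCP position; "tcp_rot": TCP orientation; "force": force on the tool from outside, world axes, zero at the start; "wrist_torque": the same for the moment, N m; "opening": finger opening in m.
Only numpy, scipy, OpenCV 4.12 (cv2) and the standard library are available. Lean on these libraries where they do the work, as an engineer would, in place of code of your own. Each camera call takes 0.05 s, during which the arm holds its last target. There are 200 camera calls.

## Working session

There is one attempt and no reset: what is moved stays moved. The work goes in short steps, Python scripts to look and compute and a tool call to move; the robot and the scene stay as the last step left them, time stands still between calls to the robot, and variables do not carry over. Pictures are saved under pics/ and viewed, about 8 in all and at most 12, crops included, and the job is handed in when it is done.

Besides the shell and the picture viewer there is one more tool, called after "Call:" as name(argument=value, ...), one argument or row to a line, values as JSON. play_rows: Moves the arm, as the interface text tells. Its arguments: {"type":"object","properties":{"increments":{"type":"array"},"fingers":{"type":"number"}},"required":["increments"]}

```bash
ls; mkdir -p pics; cat > h.py <<'E'
import numpy as np, cv2
from rig import bot
def grab(n,tag):
    c=bot.get_calibration(n); p,d=bot.snapshot(n)
    np.savez(f'pics/{tag}.npz',p=p,d=d,**{k:np.array(v) for k,v in c.items()})
    cv2.imwrite(f'pics/{tag}.png',p[:,:,::-1]); return p,d,c
def load(tag):
    z=np.load(f'pics/{tag}.npz'); return z['p'],z['d'],{k:z[k] for k in z.files if k not in 'pd'}
def rotm(c):
    R=np.array(c['rotation'],float)
    if R.shape==(3,3): return R
    from scipy.spatial.transform import Rotation as Ro
    return Ro.from_euler('xyz',R).as_matrix() if R.size==3 else Ro.from_quat(R).as_matrix()
def ray(c,uv):
    K=np.array([[c['fx'],0,c['cx']],[0,c['fy'],c['cy']],[0,0,1]],float)
    s=cv2.undistortPoints(np.array(uv,float).reshape(-1,1,2),K,np.array([float(c['k1']),0,0,0]))[:,0]
    return np.c_[s[:,0],-s[:,1],-np.ones(len(s))]@rotm(c).T
def at_z(c,uv,z):
    r=ray(c,uv); o=np.array(c['xyz']); return o+r*((z-o[2])/r[:,2])[:,None]
def at_d(c,uv,d):
    return np.array(c['xyz'])+ray(c,uv)*np.array(d)[:,None]
def cloud(c,d):
    v,u=np.mgrid[:d.shape[0],:d.shape[1]]
    return at_d(c,np.c_[u.ravel(),v.ravel()],d.ravel()).reshape(*d.shape,3)
def proj(c,P):
    q=(np.atleast_2d(P)-np.array(c['xyz']))@rotm(c); s=np.c_[q[:,0],-q[:,1]]/-q[:,2:]
    s=s*(1+float(c['k1'])*(s**2).sum(1,keepdims=True)); return s*[c['fx'],c['fy']]+[c['cx'],c['cy']]
E
python3 - <<'E'
from h import *
for n in ['top','side']:
    p,d,c=grab(n,n+'0'); print(n,c, (d>0).mean())
print(bot.state())
a=[cv2.imread(f'pics/{n}0.png') for n in ['top','side']]
E
```

```text
pics
top {'fx': 518.771394551051, 'fy': 518.771394551051, 'cx': 322.74947275959363, 'cy': 200.85416068003423, 'k1': -0.1716491112406812, 'xyz': array([0.48404698, 0.05192987, 1.13419791]), 'rotation': array([ 0.13235545,  0.01382934, -1.56811322])} 0.996
side {'fx': 381.20810200150396, 'fy': 381.20810200150396, 'cx': 317.9896608431945, 'cy': 196.20992429109918, 'k1': 0.024403046252425092, 'xyz': array([ 0.23563502, -0.47631499,  0.64035994]), 'rotation': array([ 0.88686086, -0.01669263, -0.66271726])} 0.9960234375
{'t': 0.1, 'joint_positions': array([ 9.03201970e-01,  2.59270362e-01,  1.53593164e+00,  3.37552908e-05,
        1.34800127e+00, -2.02792322e-01]), 'joint_vel': array([-3.83210715e-06, -1.40646440e-03, -1.23360297e-03,  5.49726882e-04,
        1.39906364e-03,  2.20549185e-04]), 'effort': array([ 2.94397367e-03, -4.38211262e+01, -2.84645641e+01,  7.22252741e-02,
        3.62614717e-02, -7.68672720e-06]), 'tool_pos': array([0.24620219, 0.49129157, 0.21791757]), 'tcp_rot': array([-3.14123603e+00,  1.57097890e-03,  1.10598709e+00]), 'force': array([-0.38011164, -0.95766891, -0.20850979]), 'wrist_torque': array([ 0.06904948, -0.0036466 ,  0.02157314]), 'opening': 0.09291268488279289}
```

View pics/top0.png

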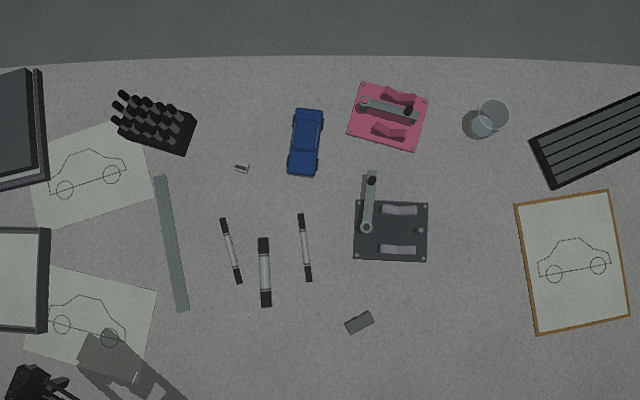

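View pics/side0.png

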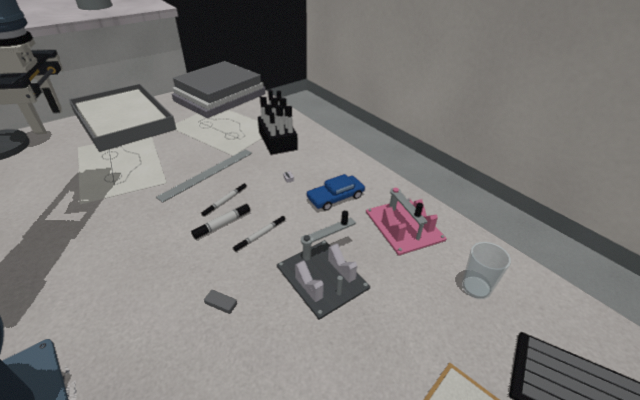

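```bash
python3 - <<'E'
from h import *
p,d,c=load('top0'); ps,ds,cs=load('side0')
C=cloud(c,d); S=cloud(cs,ds)
print('table z top',np.median(C[300:340,400:480,2]),'side',np.median(S[330:380,150:250,2]))
a=cv2.resize(p[165:270,340:440],None,fx=5,fy=5,interpolation=cv2.INTER_CUBIC)
b=cv2.resize(p[205:315,210:320],None,fx=2.7,fy=2.7,interpolation=cv2.INTER_CUBIC)
s=cv2.resize(ps[205:320,265:375],None,fx=2.7,fy=2.4,interpolation=cv2.INTER_CUBIC)
im=np.zeros((600,800,3),np.uint8); im[:525,:500]=a; im[:b.shape[0],500:500+b.shape[1]]=b; im[300:300+s.shape[0],500:500+s.shape[1]]=s
cv2.imwrite('pics/crop1.png',np.clip(im.astype(float)*1.6,0,255).astype(np.uint8)[:,:,::-1])
for nm,CC,box in [('fat top',C,(230,315,250,280)),('slimL',C,(212,290,215,246)),('slimR',C,(208,288,292,316)),('fat side',S,(200,242,188,254))]:
    q=CC[box[0]:box[1],box[2]:box[3]].reshape(-1,3); q=q[(q[:,2]>.008)&(q[:,2]<.04)]
    xy=q[:,:2]; (cx,cy),(w,h),ang=cv2.minAreaRect(xy.astype(np.float32)*1000); 
    print(nm,len(q),'rect',cx,cy,w,h,ang,'zmax',np.percentile(q[:,2],95))
for nm,CC,box in [('jig top',C,(165,270,345,435)),('jig side',S,(205,320,270,375))]:
    q=CC[box[0]:box[1],box[2]:box[3]].reshape(-1,3)
    for lo,hi in [(.005,.02),(.05,.0595),(.0595,.07),(.07,.078),(.085,.11)]:
        m=q[(q[:,2]>lo)&(q[:,2]<hi)]
        if len(m)>3: print(nm,lo,len(m),np.median(m[:,2]),cv2.minAreaRect(m[:,:2].astype(np.float32)*1000))
E
```

```text
table z top 0.000456697326053912 side -0.0008937139498752522
fat top 742 rect 479.923828125 188.86328125 149.74050903320312 38.08490753173828 6.499978542327881 zmax 0.02664023847256327
slimL 426 rect 524.54443359375 268.47564697265625 150.553955078125 14.55915641784668 16.622079849243164 zmax 0.01702199019986267
slimR 424 rect 533.0144653320312 108.91867065429688 41.048561096191406 145.85958862304688 86.67924499511719 zmax 0.01662119571674746
fat side 683 rect 491.4774475097656 186.7740478515625 137.9978790283203 147.12576293945312 45.574134826660156 zmax 0.022992952060396577
jig top 0.005 3368 0.010432663144647747 ((599.481201171875, -80.18920135498047), (193.46986389160156, 228.45921325683594), 88.30582427978516)
jig top 0.05 247 0.054564141286102874 ((569.140625, -99.38578796386719), (86.31759643554688, 103.08914947509766), 86.54312133789062)
jig top 0.0595 493 0.06704984650958323 ((593.5486450195312, -60.40589904785156), (188.2552490234375, 109.16735076904297), 43.12541198730469)
jig top 0.07 91 0.07127248452103885 ((626.2465209960938, -26.710702896118164), (21.10671615600586, 13
[... 175 characters left out ...]

jig side 0.005 3088 0.008725461382677047 ((602.0450439453125, -24.652572631835938), (332.96844482421875, 248.1569366455078), 45.52568817138672)
jig side 0.05 250 0.05347494549987375 ((591.8359375, -88.34223937988281), (121.00517272949219, 159.43618774414062), 78.37165069580078)
jig side 0.0595 454 0.0650933757256722 ((624.3145751953125, -28.78610610961914), (26.264301300048828, 136.06719970703125), 84.09329223632812)
jig side 0.07 40 0.07149266251529601 ((616.7072143554688, -29.90032958984375), (13.50100040435791, 107.6488265991211), 81.2928695678711)
jig side 0.085 58 0.09573976085624653 ((663.5673217773438, -35.04301452636719), (15.580517768859863, 14.166437149047852), 13.763752937316895)
```

View pics/crop1.png

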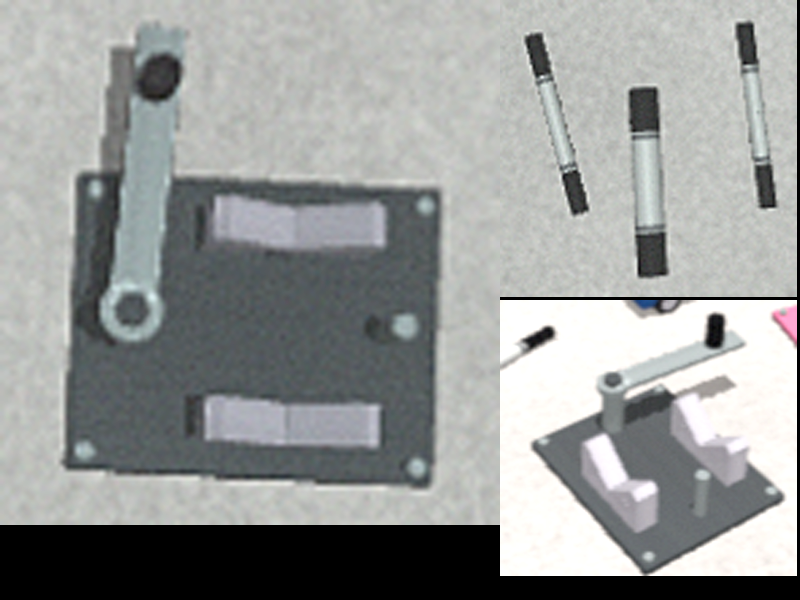

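```bash
python3 - <<'E'
from h import *
p,d,c=load('top0'); ps,ds,cs=load('side0')
J=lambda L:np.array(L,float)/5+[340,165]-.4
M=lambda L:(np.array(L,float)-[500,0])/2.7+[210,205]-.3
np.set_printoptions(precision=4,suppress=True)
co=at_z(c,J([(80,173),(440,190),(428,487),(65,466)]),.01)
print(co,co.mean(0)); print('rect',cv2.minAreaRect(co[:,:2].astype(np.float32)*1000))
vb=at_z(c,J([(297,226),(287,425)]),.028);print('Vbottom',vb,vb.mean(0), 'jig -x dir',np.degrees(np.arctan2(*(vb[0]-vb[1])[[1,0]])))
print('pivot',at_z(c,J([(131,310)]),.072),'knobtop',at_z(c,J([(160,76)]),.099),'pin',at_z(c,J([(405,325)]),.058))
e=at_z(c,M([(643,87),(652,276)]),.014);print('fat ends',e,e.mean(0),np.linalg.norm(e[0]-e[1]),np.degrees(np.arctan2(*(e[0]-e[1])[[1,0]])))
S=lambda L:np.array([[265+(u-500)/2.7,205+(v-300)/2.4] for u,v in L])
cs_=at_z(cs,S([(783,497),(645,573),(532,445)]),.01);print('side base corners',cs_)
print('side ends fat',at_z(cs,[(195,231),(248,211)],.012))
# triangulate marker band/ends, both views
def tri(u,v):
    A=[];b=[]
    for cc,x in((c,u),(cs,v)):
        r=ray(cc,[x])[0];r/=np.linalg.norm(r);Pm=np.eye(3)-np.outer(r,r);A.append(Pm);b.append(Pm@np.array(cc['xyz']))
    return np.linalg.solve(sum(A),sum(b))
print('tri knobtop',tri(J([(160,76)])[0],S([(715,318)])[0]),'pin',tri(J([(405,325)])[0],S([(702,475)])[0]),'pivot',tri(J([(131,310)])[0],S([(612,380)])[0]))
print('tri fat mid',tri(M([(647.5,181.5)])[0],(221.5,221)))
E
```

```text
[[ 0.6374 -0.004   0.01  ]
 [ 0.63   -0.1623  0.01  ]
 [ 0.5002 -0.1545  0.01  ]
 [ 0.5097  0.0031  0.01  ]] [ 0.5693 -0.0794  0.01  ]
rect ((569.88818359375, -79.27708435058594), (158.48007202148438, 130.01438903808594), 86.55476379394531)
Vbottom [[ 0.612  -0.0964  0.028 ]
 [ 0.5266 -0.0909  0.028 ]] [ 0.5693 -0.0937  0.028 ] jig -x dir -3.667088441686363
pivot [[ 0.5722 -0.0215  0.072 ]] knobtop [[ 0.6649 -0.0322  0.099 ]] pin [[ 0.567  -0.1371  0.058 ]]
fat ends [[0.5541 0.1979 0.014 ]
 [0.4037 0.1889 0.014 ]] [0.4789 0.1934 0.014 ] 0.1507297155347812 3.447234576221394
side base corners [[ 0.6245 -0.166   0.01  ]
 [ 0.4972 -0.1604  0.01  ]
 [ 0.5056 -0.0048  0.01  ]]
side ends fat [[0.4107 0.1953 0.012 ]
 [0.5437 0.1831 0.012 ]]
tri knobtop [ 0.6659 -0.0327  0.0952] pin [ 0.5667 -0.1374  0.0542] pivot [ 0.5724 -0.0218  0.0649]
tri fat mid [0.4778 0.1945 0.0068]
```

Candidates (top image): fat marker at (264,272), about 24 mm wide. The slim ones at (231,251) and (305,247) are not wanted. The wanted jig is the grey one at (391,231); the pink one at (388,116) is not meant. The crop confirms the middle marker is the thick one, and shows the strap open at about 1.5 rad. I'll move above the marker now.

Call:
play_rows(
  increments=[
    [[2, -2.6, 0, 0, 0, 3], [5, -6.5, -0.5, 0, 0, 8], [8.5, -11, -1, 0, 0, 13], [12, -15.5, -1.5, 0, 0, 18], [15.5, -20, -2, 0, 0, 23], [18.5, -24, -2, 0, 0, 27], [21, -27, -2, 0, 0, 29], [22.6, -29, -2, 0, 0, 30], [23.2, -29.8, -2, 0, 0, 30], [23.2, -29.8, -2, 0, 0, 30]],
  ],
  fingers=0.75,
)

```text
t: 1.35
tool_pos: [0.4783, 0.1936, 0.1983]
tcp_rot: [-3.141, -0.0, 1.628]
force: [0.8, 0.6, 0.2]
opening: 0.0698
```

```bash
python3 - <<'E'
from h import *
p,d,c=grab('wrist','w1'); print(c); s=bot.state(); print(s['tool_pos'],s['tcp_rot'],s['t'])
E
```

```text
{'fx': 278.4511905706367, 'fy': 278.4511905706367, 'cx': 321.0184904086806, 'cy': 199.11189689307267, 'k1': -0.046685282253829834, 'xyz': array([0.39843291, 0.18888659, 0.3656241 ]), 'rotation': array([-2.88171803e-01,  1.60666079e-03,  1.62900831e+00])}
[0.47792701 0.19409138 0.19842619] [-3.14071415e+00 -3.37202090e-04  1.62923867e+00] 1.4
```

View pics/w1.png

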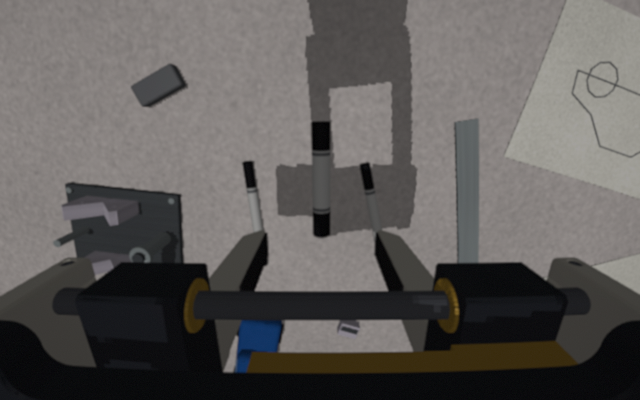

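Wrist view: fat marker from (320,122) to (321,237), centred between the fingers and parallel to the image columns. The jig corner is at lower left.

```bash
python3 - <<'E'
from h import *
np.set_printoptions(precision=4,suppress=True)
p,d,c=load('w1'); C=cloud(c,d)
print('table',np.median(C[20:100,200:280,2]),'ztop',np.percentile(C[155:230,314:328,2],[50,90]))
e=at_z(c,[(320.5,122),(321.5,237)],.014);print(e,e.mean(0),np.linalg.norm(e[0]-e[1]),np.degrees(np.arctan2(*(e[1]-e[0])[[1,0]])))
q=C[115:240,300:342].reshape(-1,3);q=q[(q[:,2]>.014)&(q[:,2]<.035)]
print(len(q),cv2.minAreaRect(q[:,:2].astype(np.float32)*1000), np.median(q,0))
v=[cv2.fitLine(q[:,:2].astype(np.float32),cv2.DIST_HUBER,0,.01,.01).ravel()];print(v)
g=p.sum(2); 
for r in(135,165,190,225): print(r,g[r,306:336])
E
```

```text
table 0.0012848762625316534 ztop [0.024  0.0254]
[[0.4045 0.188  0.014 ]
 [0.5567 0.1982 0.014 ]] [0.4806 0.1931 0.014 ] 0.15251325680674752 3.8216795327396222
2100 ((478.8650817871094, 192.9925994873047), (149.51040649414062, 23.424816131591797), 3.9382238388061523) [0.4721 0.1929 0.0234]
[array([0.9977, 0.0684, 0.4747, 0.1929], dtype=float32)]
135 [426 426 425 409 352 239 114  17  10  12  20  17  25  23  19  24  20  23
  30  33  15  13  17  82 171 261 343 392 401 397]
165 [262 270 276 277 273 260 242 225 230 240 243 248 250 254 255 254 252 248
 247 244 238 235 227 222 227 227 230 248 298 357]
190 [230 233 237 242 240 230 225 224 231 237 245 248 251 252 253 252 253 250
 249 242 240 233 227 223 226 234 235 238 236 234]
225 [407 402 401 404 408 396 321 190  68  29  29  29  27  17  22  19  21  25
  14  14  24  17  14  92 175 223 232 230 233 233]
```

Call:
play_rows(
  increments=[
    [[0, -0.1, -2, 0, 0, 0.5], [0, -0.1, -5, 0, 0, 0.5], [0, -0.1, -8, 0, 0, 0.5], [0, -0.1, -11, 0, 0, 0.5], [0, -0.1, -14, 0, 0, 0.5], [0, -0.1, -16.5, 0, 0, 0.5], [0, -0.1, -18, 0, 0, 0.5], [0, -0.1, -19, 0, 0, 0.5], [0, -0.1, -19.5, 0, 0, 0.5], [0, -0.1, -19.5, 0, 0, 0.5]],
  ],
  fingers=0.45,
)

```text
t: 2.65
tool_pos: [0.4787, 0.1928, 0.0039]
tcp_rot: [3.141, -0.0, 1.638]
force: [0.7, -0.1, -0.0]
opening: 0.0418
```

Call:
play_rows(
  increments=[
    [[0, 0, 0, 0, 0, 0], [0, 0, 0, 0, 0, 0], [0, 0, 0, 0, 0, 0], [0, 0, 0, 0, 0, 0], [0, 0, 0, 0, 0, 0], [0, 0, 0, 0, 0, 0]],
  ],
  fingers=0,
)

```text
t: 3.4
tool_pos: [0.4789, 0.1927, 0.0041]
tcp_rot: [3.141, -0.0, 1.638]
force: [-1.3, -0.1, 5.4]
opening: 0.0233
```

Call:
play_rows(
  increments=[
    [[0, 0, 1, 0, 0, 0], [0, 0, 3, 0, 0, 0], [0, 0, 6, 0, 0, 0], [0.3, -1, 9, 0, 0, -1], [1, -3, 12, 0, 0, -2], [2.3, -6, 15, 0, 0, -3.5], [3.8, -10, 17.5, 0, 0, -5], [5.4, -14, 19, 0, 0, -6], [6.7, -17.2, 19.6, 0, 0, -7], [7.6, -19.3, 19.6, 0, 0, -7.3], [8.1, -20.3, 19.6, 0, 0, -7.3], [8.1, -20.3, 19.6, 0, 0, -7.3]],
  ],
)

```text
t: 4.9
tool_pos: [0.5592, -0.0102, 0.1989]
tcp_rot: [-3.14, -0.001, 1.511]
force: [0.1, 0.6, -1.0]
opening: 0.0233
```

```bash
python3 - <<'E'
from h import *
p,d,c=grab('wrist','w2'); s=bot.state(); print(s['tool_pos'],s['tcp_rot'],s['t'],s['opening'])
cv2.imwrite('pics/w2b.png',np.clip(cv2.resize(p[60:320,130:400],None,fx=2.3,fy=2.3,interpolation=cv2.INTER_CUBIC).astype(float)*1.4,0,255).astype(np.uint8)[:,:,::-1])
E
```

```text
[ 0.55895999 -0.00959001  0.1990365 ] [-3.14001552e+00 -7.45480882e-04  1.51122889e+00] 4.95 0.023173819436791494
```

View pics/w2b.png

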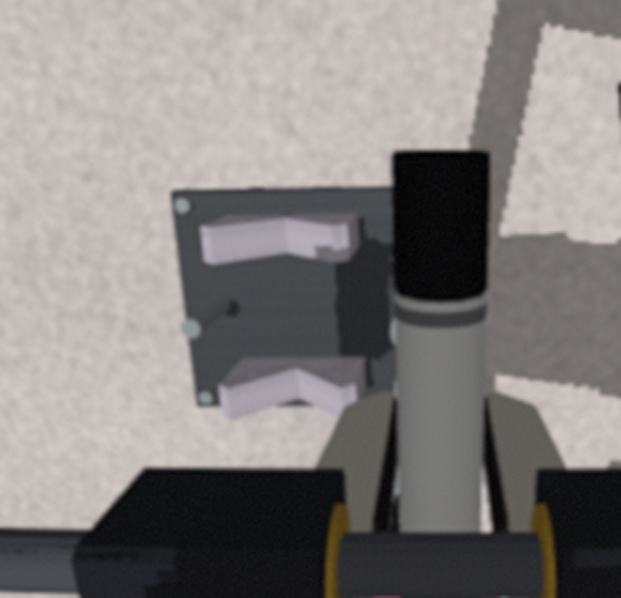

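```bash
python3 - <<'E'
from h import *
np.set_printoptions(precision=4,suppress=True)
p,d,c=load('w2')
W=lambda L:np.array(L,float)/2.3+[130,60]-.3
v=at_z(c,W([(287,220),(286,250),(297,370),(296.5,385)]),.028);print('V line',v)
print('dir',np.degrees(np.arctan2(*(v[2]-v[0])[[1,0]])))
b=at_z(c,W([(172,191),(197,406)]),.01);print('base +y corners',b,np.degrees(np.arctan2(*(b[1]-b[0])[[1,0]])))
print('pin',at_z(c,W([(191,327)]),.058))
print('marker near end', at_z(c,W([(441,152)]),.222),at_z(c,W([(441,152)]),.209))
C=cloud(c,d)
q=C[60:240,260:380].reshape(-1,3); m=q[(q[:,2]>.04)&(q[:,2]<.07)]; print(len(m))
m=q[(q[:,2]>.19)&(q[:,2]<.235)]; print('marker',len(m),m.min(0),m.max(0),cv2.fitLine(m[:,:2].astype(np.float32),cv2.DIST_HUBER,0,.01,.01).ravel())
for r in (80,100,130,160,190,210):
    k=C[r,280:370]; k=k[(k[:,2]>.19)&(k[:,2]<.235)]; print(r,len(k),k.max(0) if len(k) else '', np.median(k,0) if len(k) else '')
# V-block cloud from depth: tops and V lines
j=C[140:240,200:300].reshape(-1,3); t=j[(j[:,2]>.024)&(j[:,2]<.062)&(j[:,1]<-.05)]
for lo,hi in ((.5,.55),(.58,.64)):
    k=t[(t[:,0]>lo)&(t[:,0]<hi)]; hist=[]
    for y in np.arange(-.135,-.05,.006):
        kk=k[abs(k[:,1]-y)<.003]; hist.append((round(y,3),len(kk),round(float(np.percentile(kk[:,2],90)),4) if len(kk) else None))
    print(lo,hist)
E
```

```text
V line [[ 0.5192 -0.0894  0.028 ]
 [ 0.5351 -0.092   0.028 ]
 [ 0.6036 -0.0944  0.028 ]
 [ 0.6127 -0.0959  0.028 ]]
dir -3.409304944327498
base +y corners [[ 0.5013 -0.1558  0.01  ]
 [ 0.63   -0.1633  0.01  ]] -3.330432584877245
pin [[ 0.5664 -0.1378  0.058 ]]
marker near end [[ 0.4837 -0.0059  0.222 ]] [[ 0.4841 -0.0059  0.209 ]]
704
marker 4921 [ 0.4831 -0.0353  0.2004] [0.5521 0.0151 0.2219] [ 0.9982 -0.0593  0.5159 -0.0078]
80 0  
100 0  
130 43 [0.4869 0.0052 0.2209] [ 0.4858 -0.0062  0.2185]
160 41 [0.5033 0.004  0.2205] [ 0.5014 -0.0071  0.2186]
190 40 [0.5205 0.0033 0.2204] [ 0.518  -0.0078  0.2181]
210 39 [0.5334 0.0029 0.2209] [ 0.5293 -0.0082  0.2181]
0.5 [(np.float64(-0.135), 0, None), (np.float64(-0.129), 17, 0.054), (np.float64(-0.123), 82, 0.0592), (np.float64(-0.117), 126, 0.0575), (np.float64(-0.111), 121, 0.0522), (np.float64(-0.105), 110, 0.0463), (np.float64(-0.099), 103, 0.0405), (np.float64(-0.093), 92, 0.0348), (np.float64(-0.087), 59, 0.0357), (np.float64(-0.081), 67, 0.0414), (np.float64(-0.075), 70, 0.0473), (np.float64(-0.069), 83, 0.0532), (np.float64(-0.063), 87, 0.0591), (np.float64(-0.057), 160, 0.0578), (np.float64(-0.051), 0, None)]
0.58 [(np.float64(-0.135), 0, None), (np.float64(-0.129), 66, 0.056), (np.float64(-0.123), 117, 0.0584), (np.float64(-0.117), 121, 0.0535), (np.float64(-0.111), 106, 0.0477), (np.float64(-0.105), 99, 0.042), (np.float64(-0.099), 84, 0.0362), (np.float64(-0.093), 61, 0.0337), (np.float64(-0.087), 67, 0.0396), (np.float64(-0.081), 74, 0.0458), (np.float64(-0.075), 86, 0.0515), (np.float64(-0.069), 89, 0.0569), (np.float64(-0.063), 90, 0.0586), (np.float64(-0.057), 63, 0.0541), (np.float64(-0.051), 0, None)]
```

Call:
play_rows(
  increments=[
    [[0.2, -1.5, 0, 0, 0, 0], [0.5, -4, 0, 0, 0, 0], [0.8, -6.5, 0, 0, 0, 0], [1, -8, -0.5, 0, 0, 0], [1, -8.3, -2, 0, 0, 0], [1, -8.3, -4.5, 0, 0, 0], [1, -8.3, -7.5, 0, 0, 0], [1, -8.3, -10.5, 0, 0, 0], [1, -8.3, -13, 0, 0, 0], [1, -8.3, -14.5, 0, 0, 0], [1, -8.3, -15.3, 0, 0, 0], [1, -8.3, -15.3, 0, 0, 0]],
  ],
)

```text
t: 6.45
tool_pos: [0.5694, -0.0931, 0.0464]
tcp_rot: [-3.141, -0.0, 1.511]
force: [0.6, 0.7, -0.4]
opening: 0.0229
```

Call:
play_rows(
  increments=[
    [[0, 0, -0.4, 0, 0, 0], [0, 0, -0.7, 0, 0, 0], [0, 0, -0.9, 0, 0, 0], [0, 0, -1.0, 0, 0, 0], [0, 0, -1.0, 0, 0, 0]],
  ],
)

```text
t: 7.08
tool_pos: [0.5698, -0.0929, 0.0376]
tcp_rot: [3.141, -0.0, 1.511]
force: [-1.7, 2.7, 5.5]
opening: 0.0231
```

Call:
play_rows(
  increments=[
    [[0, 0.05, -0.05, 0, 0, 0], [0, 0.05, -0.1, 0, 0, 0], [0, 0.05, -0.1, 0, 0, 0], [0, 0.05, -0.1, 0, 0, 0]],
  ],
)

```text
t: 7.58
tool_pos: [0.57, -0.0927, 0.0373]
tcp_rot: [3.14, 0.0, 1.511]
force: [-3.7, 1.4, 10.8]
opening: 0.0231
```

```bash
python3 - <<'E'
from h import *
s=bot.state(); print(s['tool_pos'],s['force'],s['wrist_torque'],s['t'])
p,d,c=grab('side','s3')
a=cv2.resize(p[190:330,255:385],None,fx=4,fy=4,interpolation=cv2.INTER_CUBIC)
cv2.imwrite('pics/s3b.png',np.clip(a.astype(float)*1.5,0,255).astype(np.uint8)[:,:,::-1])
E
```

```text
[ 0.56995195 -0.09274151  0.03730035] [-3.67769921  1.39858247 10.82152972] [0.37809185 0.51931343 0.12911846] 7.575
```

View pics/s3b.png

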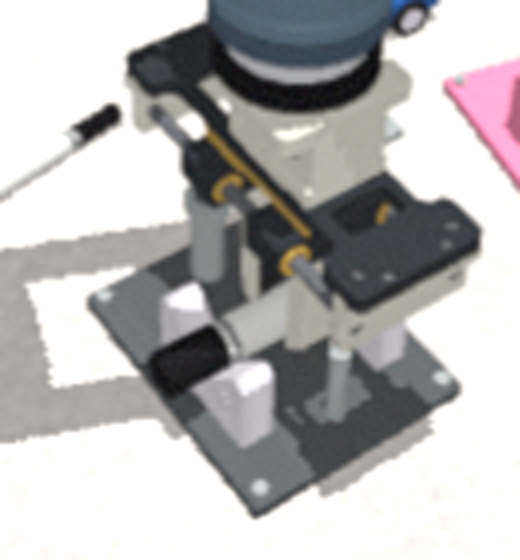

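Seated: about 11 N of reaction force, with the marker lying in both Vs. I'll open only slightly because the rest pin is close, check, then lift.

Call:
play_rows(
  increments=[
    [[0, 0, 0.1, 0, 0, 0], [0, 0, 0.1, 0, 0, 0], [0, 0, 0.1, 0, 0, 0], [0, 0, 0.1, 0, 0, 0], [0, 0, 0.1, 0, 0, 0]],
  ],
  fingers=0.37,
)

```text
t: 8.25
tool_pos: [0.5694, -0.0928, 0.0365]
tcp_rot: [-3.141, -0.0, 1.511]
force: [-0.8, 1.2, 0.8]
opening: 0.0343
```

Call:
play_rows(
  increments=[
    [[0, 0, 0.5, 0, 0, 0], [0, 0, 1.5, 0, 0, 0], [0, 0, 3, 0, 0, 0], [0, 0, 5, 0, 0, 0], [0, 0, 7.5, 0, 0, 0], [0, 0, 10.5, 0, 0, 0], [0, 0, 13, 0, 0, 0], [0, 0, 14.5, 0, 0, 0], [0, 0, 15, 0, 0, 0], [0, 0, 15, 0, 0, 0]],
  ],
)

```text
t: 9.5
tool_pos: [0.5693, -0.0928, 0.1865]
tcp_rot: [-3.141, -0.0, 1.511]
force: [-0.6, 0.6, -0.3]
opening: 0.0344
```

```bash
python3 - <<'E'
from h import *
np.set_printoptions(precision=4,suppress=True)
s=bot.state(); print(s['tool_pos'],s['tcp_rot'],s['t'],s['opening'])
p,d,c=grab('wrist','w4'); P,D,cc=grab('top','t4')
a=cv2.resize(p[:340,120:520],None,fx=1.5,fy=1.5)
b=cv2.resize(P[160:275,340:440],None,fx=2,fy=2)
im=np.zeros((510,800,3),np.uint8); im[:,:600]=a; im[:230,600:]=b
cv2.imwrite('pics/w4b.png',np.clip(im.astype(float)*1.4,0,255).astype(np.uint8)[:,:,::-1])
C=cloud(c,d); q=C[60:240,240:400].reshape(-1,3); q=q[(q[:,1]>-.11)&(q[:,1]<-.075)&(q[:,2]>.051)&(q[:,2]<.065)]
print(len(q),q.min(0),q.max(0)); print(cv2.fitLine(q[:,:2].astype(np.float32),cv2.DIST_HUBER,0,.01,.01).ravel())
E
```

```text
[ 0.5693 -0.0928  0.1865] [-3.1412 -0.0001  1.5109] 9.5 0.034387029134433214
2232 [ 0.4943 -0.1062  0.051 ] [ 0.6281 -0.0796  0.0599]
[ 0.9989 -0.0462  0.5572 -0.092 ]
```

View pics/w4b.png

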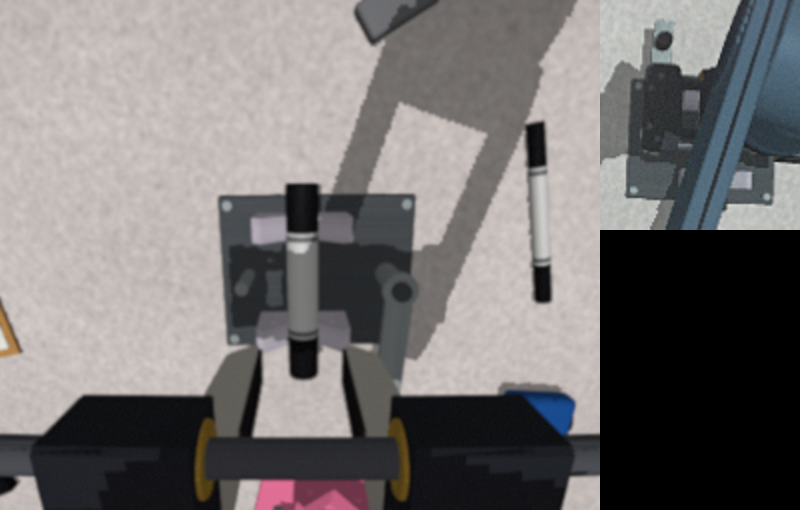

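Marker is in both Vs: its near end is at x 0.494, as expected for midway, and the strap is still open. Next, the knob. I'll look at it close up on the way.

Call:
play_rows(
  increments=[
    [[1, 0.8, 0, 0, 0, -0.5], [3, 2.4, 0, 0, 0, -1.5], [5.2, 4.1, 0, 0, 0, -2.5], [6.8, 5.4, 0, 0, 0, -3], [7.6, 6, 0, 0, 0, -3], [7.6, 6, 0, 0, 0, -3]],
  ],
  fingers=0.33,
)

```text
t: 10.35
tool_pos: [0.6457, -0.0322, 0.1859]
tcp_rot: [-3.141, -0.0, 1.46]
force: [-0.4, 0.5, -0.1]
opening: 0.0306
```

```bash
python3 - <<'E'
from h import *
np.set_printoptions(precision=4,suppress=True)
s=bot.state(); print(s['tool_pos'],s['tcp_rot'],s['t'],s['opening'])
p,d,c=grab('wrist','w5')
cv2.imwrite('pics/w5b.png',np.clip(cv2.resize(p[60:340,180:460],None,fx=2,fy=2).astype(float)*1.6,0,255).astype(np.uint8)[:,:,::-1])
C=cloud(c,d); q=C.reshape(-1,3); k=q[(q[:,2]>.092)&(q[:,2]<.106)&(abs(q[:,0]-.66)<.05)&(abs(q[:,1]+.03)<.04)]
print('knobtop',len(k), k.min(0),k.max(0),np.median(k,0), 'proj',proj(c,[[.6655,-.033,.099]]))
k=q[(q[:,2]>.062)&(q[:,2]<.075)&(q[:,0]>.56)&(q[:,0]<.72)&(abs(q[:,1]+.03)<.04)]; print(len(k),cv2.minAreaRect(k[:,:2].astype(np.float32)*1000),cv2.fitLine(k[:,:2].astype(np.float32),cv2.DIST_HUBER,0,.01,.01).ravel())
E
```

```text
[ 0.6457 -0.0322  0.1859] [-3.1406 -0.      1.4596] 10.35 0.0306198690236431
knobtop 229 [ 0.659  -0.0413  0.0921] [ 0.675  -0.0261  0.1023] [ 0.6656 -0.0338  0.1001] proj [[323.081  222.9569]]
2056 ((626.1077880859375, -29.100040435791016), (23.8995361328125, 133.27183532714844), 83.25407409667969) [ 0.994  -0.1091  0.6137 -0.0275]
```

View pics/w5b.png

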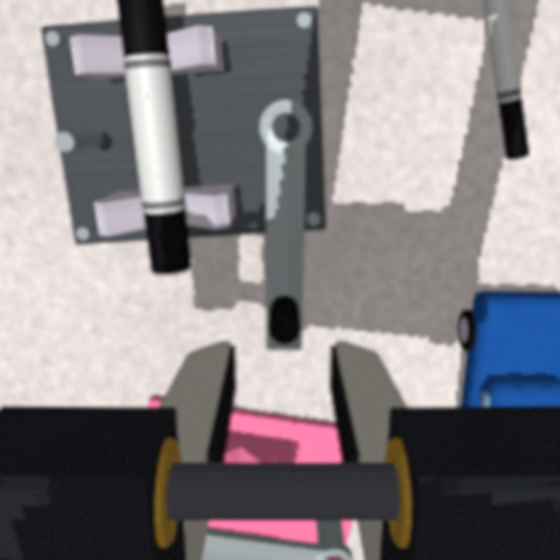

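Call:
play_rows(
  increments=[
    [[0.8, 0, -0.5, 0, 0, 0], [1.7, -0.1, -1.5, 0, 0, 0], [2.1, -0.1, -3, 0, 0, 0], [2.1, -0.1, -5, 0, 0, 0], [2.1, -0.1, -7.3, 0, 0, 0], [2.1, -0.1, -9.3, 0, 0, 0], [2.1, -0.1, -10.5, 0, 0, 0], [2.1, -0.1, -10.9, 0, 0, 0], [2.1, -0.1, -10.9, 0, 0, 0]],
  ],
)

```text
t: 11.52
tool_pos: [0.6667, -0.0339, 0.0777]
tcp_rot: [3.141, 0.0, 1.458]
force: [-1.5, 0.0, 0.9]
opening: 0.0308
```

Call:
play_rows(
  increments=[
    [[-0.1, -0.65, 0, 0, 0, -4], [-0.34, -1.61, 0, 0, 0, -10], [-0.81, -2.84, 0, 0, 0, -18], [-1.44, -4, 0, 0, 0, -26], [-2.24, -5.05, 0, 0, 0, -34], [-3.17, -5.99, 0, 0, 0, -42], [-4.22, -6.78, 0, 0, 0, -50], [-5.37, -7.42, 0, 0, 0, -58], [-6.6, -7.9, 0, 0, 0, -66], [-7.88, -8.2, 0, 0, 0, -74], [-8.87, -8.3, 0, 0, 0, -80], [-9.52, -8.32, 0, 0, 0, -84]],
  ],
)

```text
t: 13.02
tool_pos: [0.5718, -0.1175, 0.079]
tcp_rot: [3.141, -0.002, -0.011]
force: [0.8, -0.1, 0.1]
opening: 0.0306
```

Call:
play_rows(
  increments=[
    [[-0.3, 0, 0, 0, 0, -1], [-0.7, 0, 0, 0, 0, -2], [-1.0, 0, 0, 0, 0, -3], [-1.2, 0, 0, 0, 0, -3], [-1.3, 0, 0, 0, 0, -3], [-1.3, 0, 0, 0, 0, -3]],
  ],
)

```text
t: 13.78
tool_pos: [0.5607, -0.1171, 0.0779]
tcp_rot: [3.142, -0.005, -0.06]
force: [7.4, 1.3, -3.0]
opening: 0.0307
```

It is against the stop: 7 N, with the knob at about x 0.568 against 0.567 expected. I'll centre the cage, lift off, and check.

Call:
play_rows(
  increments=[
    [[0.4, 0, 0, 0, 0, 0], [0.8, 0, 0, 0, 0, 0], [0.8, 0, 0, 0, 0, 0], [0.8, 0, 1, 0, 0, 0], [0.8, 0, 3, 0, 0, 0], [0.8, 0, 6, 0, 0, 0], [0.8, 0, 9, 0, 0, 0], [0.8, 0, 12, 0, 0, 0], [0.8, 0, 13, 0, 0, 0], [0.8, 0, 13, 0, 0, 0]],
  ],
)

```text
t: 15.02
tool_pos: [0.5664, -0.1171, 0.2082]
tcp_rot: [3.141, -0.001, -0.06]
force: [-0.7, 0.2, -1.2]
opening: 0.0307
```

Call:
play_rows(
  increments=[
    [[-1, 1.5, 0.5, 0, 0, 0], [-3, 4.5, 1, 0, 0, 0], [-6, 9, 2, 0, 0, 0], [-9, 13.5, 2, 0, 0, 0], [-12, 18, 2, 0, 0, 0], [-14, 21, 2, 0, 0, 0], [-15.3, 23.5, 2, 0, 0, 0], [-16, 25, 2, 0, 0, 0], [-16, 25, 2, 0, 0, 0], [-16, 25, 2, 0, 0, 0]],
  ],
)

```text
t: 16.27
tool_pos: [0.4066, 0.1325, 0.2274]
tcp_rot: [3.141, 0.0, -0.06]
force: [0.3, 0.2, -0.3]
opening: 0.0306
```

```bash
python3 - <<'E'
from h import *
np.set_printoptions(precision=4,suppress=True)
s=bot.state(); print(s['tool_pos'],s['t'],s['force'])
p,d,c=grab('top','t6'); ps,ds,cs=grab('side','s6')
a=cv2.resize(p[160:275,340:440],None,fx=4,fy=4); b=cv2.resize(ps[190:330,255:355],None,fx=3.2,fy=3.2)
im=np.zeros((460,720,3),np.uint8); im[:460,:400]=a; im[:448,400:]=b
cv2.imwrite('pics/t6b.png',np.clip(im.astype(float)*1.5,0,255).astype(np.uint8)[:,:,::-1])
for C in (cloud(c,d),cloud(cs,ds)):
    q=C.reshape(-1,3); k=q[(q[:,2]>.09)&(q[:,2]<.106)&(abs(q[:,0]-.57)<.06)&(abs(q[:,1]+.08)<.08)]
    if len(k)<5: continue
    m=(k.min(0)+k.max(0))/2; t=np.degrees(np.arctan2(m[1]+.0225,m[0]-.5729)); print('knob',len(k),m,'strap rad',np.radians(t+93.3))
q=cloud(c,d).reshape(-1,3); k=q[(q[:,1]>-.112)&(q[:,1]<-.075)&(q[:,2]>.05)&(q[:,2]<.0595)&(q[:,0]>.48)&(q[:,0]<.66)]
print('marker',len(k),k.min(0),k.max(0),cv2.fitLine(k[:,:2].astype(np.float32),cv2.DIST_HUBER,0,.01,.01).ravel())
E
```

```text
[0.4066 0.1325 0.2274] 16.275 [ 0.3496  0.2188 -0.2588]
knob 56 [ 0.5681 -0.1175  0.0972] strap rad 0.0069888315382008095
knob 72 [ 0.5652 -0.1184  0.0946] strap rad -0.022367694095609948
marker 605 [ 0.4957 -0.1113  0.05  ] [ 0.6451 -0.0772  0.0594] [ 0.999  -0.0437  0.5685 -0.0914]
```

View pics/t6b.png

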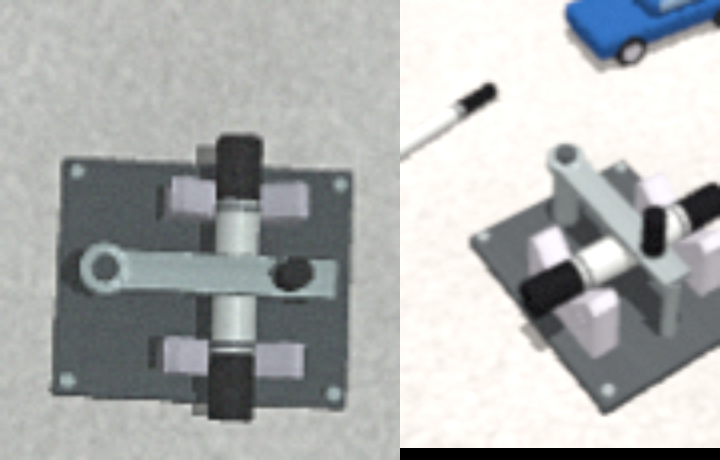

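The marker is in both Vs and sticks out equally at both ends. The strap is closed over it above the rest pin, and the arm is clear.

```bash
python3 -c "
from rig import bot
print(bot.finish_job())"
```

```text
the job is handed in; nothing more can be done
None
```

The fat marker is lying in both Vs of the grey jig and the strap is closed over it. I handed the job in at about 16 s; it reports no verdict.

**What I did:** I gripped the marker at its middle and lowered it into the Vs with the strap still open at about 1.5 rad. I released it once about 11 N showed it was seated. Then I caged the knob loosely between the fingers and swung the strap round until it met its stop at about 7 N. Finally I lifted off and moved the arm clear.

**Last checks:**
- **Marker position:** it spans x 0.496 to 0.645 m, with its centre within about 1 to 2 mm of midway and on the V line.
- **Strap:** the knob puts it at 0.01 rad from the top camera and -0.02 rad from the side camera, so it is closed.
- **Marker angle:** the last top-camera fit gave -2.5°, against about -3.3° for the jig. That is within the 7° limit and is probably fit noise, because the strap hides part of the marker.
- **Seating height:** at contact the tool stopped about 2 mm higher than I had worked out. The marker still came to rest in both Vs after release.

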